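# Put the book-processing tools back in their nests

## Task

Tidy the book-processing desk: put the stapler, the glue stick, the date stamp and the roll of labels each into the shallow black nest made for it, the one whose shape and inlaid coloured silhouette match. Each must lie flat on the floor of its nest inside the rim, lengthwise along it (either way round), the stamp and the roll upright; the order is free. Leave the pencil cup and the carton where they stand.

Things in the scene. Friction and masses are not known exactly. Their poses are not given: they have to be found in the camera images.
- stapler: Red and black desk stapler, 36 x 150 x 52 mm, 0.17 to 0.34 kg, standing on its base; it does not open. Origin: middle of its underside; y along its length, z up. The red upper arm is 24 mm wide (x) from 30 to 52 mm height; take it there, across x, at the middle of the length. The base plate is 36 mm wide.
- glue_center (a point): Middle of the glue stick: a white cylinder with a red cap, 30 mm in diameter and 98 mm long, 25 to 50 g, lying on its side (it can roll). This point is on its axis at mid length, 15 mm above what it lies on; y along its length, the red cap at the -y end.
- date_stamp: Self-inking date stamp, dark grey foot and wide white cap with a red dot, 50 x 82 x 103 mm, 0.1 to 0.21 kg, standing upright; the cap is stiff here. The foot is 40 (x) by 68 (y) mm; the cap 50 (x) by 82 (y) mm from 66 to 100 mm height: take it by the cap across x. Origin: middle of its underside; z up.
- label_roll: Roll of blank cream labels, an upright solid drum 68 mm in diameter and 40 mm high, 0.08 to 0.17 kg, lying flat on its end. Origin: middle of its underside; z up. Take it across its diameter.
- stapler_nest: Long black nest for the stapler with a long red silhouette with round ends. Fixed to the table. Floor 2 mm above the table, rim 5 mm wide whose top is 7 mm above the table. Origin: middle of its underside, on the table; z up. Inside 52 (x) by 166 (y) mm, length along y.
- glue_nest: Black nest for the glue stick with a white silhouette, red at one end. Fixed to the table. Floor 2 mm above the table, rim 5 mm wide whose top is 7 mm above the table. Origin: middle of its underside, on the table; z up. Inside 46 (x) by 114 (y) mm, length along y.
- stamp_nest: Short wide black nest for the date stamp's foot with a plain blue rectangle. Fixed to the table. Floor 2 mm above the table, rim 5 mm wide whose top is 7 mm above the table. Origin: middle of its underside, on the table; z up. Inside 56 (x) by 84 (y) mm, longer along y.
- roll_nest: Round black nest for the label roll with a cream disc with a black centre dot. Fixed to the table. Floor 2 mm above the table, rim 5 mm wide whose top is 7 mm above the table. Origin: middle of its underside, on the table; z up. Inside diameter 84 mm.
- pencil_cup: Bystander: grey cup of coloured pencils, 77 mm in diameter, 169 mm high over the pencils, upright. Origin: middle of its underside. Do not disturb.
- carton: Bystander: small brown taped carton, 75 x 85 x 85 mm. Origin: middle of its underside. Do not disturb.
Mind the look-alikes: they are no part of the job. Leave any blue look-alike of the stapler_nest alone. What is shaped like the roll_nest but green is not meant.

How it is judged:
At the end, for the whole second after the job is handed in: Each of the four rests in its own nest: centre within 12 mm of the nest's, down on the nest's floor and not on the rim, lengthwise along the nest (stapler within 0.15 rad, glue stick 0.25, stamp 0.3), and all but the glue stick upright within 0.06 rad and still (horizontal distance between stapler and stapler_nest below 0.012 m and height (world z) of stapler below 0.003 m and linear speed of each of stapler, date_stamp, label_roll below 0.03 m/s and angle between the y axis of stapler and the y axis of stapler_nest, either way round below 0.15 rad and angle between each of stapler, date_stamp, label_roll's own z axis and vertical below 0.06 rad and horizontal distance between glue_center and glue_nest below 0.012 m and height (world z) of glue_center below 0.0192 m and angle between the y axis of glue_center and the y axis of glue_nest, either way round below 0.25 rad and horizontal distance between date_stamp and stamp_nest below 0.012 m and height (world z) of each of date_stamp, label_roll below 0.0035 m and angle between the y axis of date_stamp and the y axis of stamp_nest, either way round below 0.3 rad and horizontal distance between label_roll and roll_nest below 0.012 m); the robot touches nothing.
It fails at once if the pencil cup is shifted by more than 20 mm or tipped (distance of pencil_cup from where it was at the start of the episode above 0.02 m or angle between pencil_cup's own z axis and vertical above 0.3 rad).
It fails at once if the carton is shifted by more than 20 mm (distance of carton from where it was at the start of the episode above 0.02 m).
It also fails if it takes over 109 s, if anything falls off the work surface, if the arm or the gripper's body presses on something with over 40 N, if the wrist force passes 120 N, or if a joint passes its speed limit or range.

## Robot

A 7-joint arm with a two-finger parallel gripper is mounted at the origin on a cart in front of the work surface, level with it; the furniture and walls round the work are solid. World frame = base frame: x ahead of the robot, y to its left, z up, the work surface at z = 0. Lengths are in m, angles in rad, forces in N, time in s.
With the tool pointing down it reaches from about 0.4 to 0.85 m from the base axis. Payload 6.9 kg.
Tool frame: the origin (TCP) lies midway between the tips of the shut fingers; the grasp point (between the pads) lies 19 mm behind it (bot.tcp_to_grasp is the distance from the TCP to the grasp point, in m); z points along the fingers, y is the line along which they close (so a half turn about z gives the same grasp; the last joint's range is limited). The gripper opens to 85 mm and grips with 20 to 120 N. Pads are 22 mm wide; open, the fingers measure 114 mm over their backs; the gripper's body (76 mm by 85 mm) begins 54 mm behind the grasp point. The pads swing forward as they close: fully open they stand 13 mm farther back than shut.
Start: joints at [-1.091, 0.507, -0.238, 1.5, 0.126, 1.149, -0.155], TCP at [0.229, 0.582, 0.231] pointing down, gripper open.
Joint ranges: [-3.08, 3.08], [-0.24, 2.05], [-1.43, 1.35], [0, 2.5], [-1.52, 4.66], [0.17, 1.96], [-2.89, 2.89]. Speed limits (rad/s): [2.39, 2.39, 3.14, 3.14, 3.14, 3.14, 3.14].

## Interface

Orientations are given as a unit quaternion [w, x, y, z].
In Python, from plant import bot gives the robot as it stands. Calls block until the motion is done:
- bot.move_to(position, orientation): joint-space move of the TCP to a pose.
- bot.line_to(position, vel=0.15, orientation=None): straight line of the TCP; orientation=None keeps the orientation; vel is the mean speed in m/s.
- bot.goto_joints(angles): joint-space move.
- bot.command_gripper(opening): finger opening in m; the grip force is fixed at half the most; returns when the fingers have stopped.
- bot.wait(seconds).
- bot.inverse_kinematics(position, orientation): joint angles nearest the present ones, or None.
- bot.get_obs(): the state.
- bot.read_camera(name): name is "side" or "top"; returns a dict with "image" (384x512x3 uint8, red, green, blue), "camera_matrix" (3x3 intrinsics, pixels), "R" (3x3) and "t" (3): a world point X has camera coordinates R X + t. Camera axes: x right, y down, z forward; pixel columns grow to the right and rows downward; lengths in m; the calibration is good to about 2 mm. A picture is of the moment at which its call begins. There is no depth.
A pose or a line that the arm cannot do raises bot.MotionError and nothing moves.
- bot.job_done(): hands the job in; it is judged then, once.
Trained networks look in a picture, given as the dict that the camera call returned (one of the last four; its "shot" number tells which), for a name from the list of things; names that differ only in an ending like _2 or _b are one class to them, and where a whole thing is asked for, a point or a joint stands for the part that bears it (a point fixed in the world has none). Each returns a list of dicts, best first, with "confidence" (0 to 1); they miss things now and then, are a little off and sometimes report something else, mostly with a low value. They report only what shows in the picture. A call takes as long as a camera call. They do not tell look-alikes from the thing itself.
- bot.look_for(picture, name): "xy" ([column, row] in pixels, amid what is visible of it).
- bot.trace(picture, name): "region" (384x512 bool, what is visible of it) and "xy" ([column, row] in pixels, amid what is visible of it).
The state is a dict: "time": time; "joint_pos": joint angles; "joint_velocities": joint speeds; "tau": joint torques, N m; "ee_pos": TCP position; "eef_rot": TCP orientation; "ft_force": force on the tool from outside, world axes, zero at the start; "wrist_torque": the same for the moment, N m; "opening": finger opening in m; "finger_force": force on a finger pad.
Only numpy, scipy, OpenCV 4.12 (cv2) and the standard library are available. Lean on these libraries where they do the work, as an engineer would, in place of code of your own. Each camera call takes 0.05 s, during which the arm holds its last target. There are 200 camera calls.

## Working session

There is one attempt and no reset: what is moved stays moved. The work goes in short steps, each a Python script; the robot and the scene stay as the last script left them, time stands still between calls to the robot, and variables do not carry over. Pictures are saved under pics/ and viewed, at most 14 in all, crops included, and the job is handed in when it is done.

```bash
mkdir -p pics; ls; cat > h.py <<'E'
from plant import bot
import numpy as np, cv2
def save(p,n): cv2.imwrite('pics/'+n,p["image"][:,:,::-1])
def ray(p,uv,z):
    K,R,t=[np.asarray(p[k],float) for k in("camera_matrix","R","t")]
    d=R.T@np.linalg.solve(K,[uv[0],uv[1],1.]);c=-R.T@t
    return c+d*(z-c[2])/d[2]
def proj(p,X):
    K,R,t=[np.asarray(p[k],float) for k in("camera_matrix","R","t")]
    q=K@(R@np.asarray(X,float)+t);return q[:2]/q[2]
E
python3 - <<'E'
from h import *
np.set_printoptions(precision=3,suppress=True)
for c in("top","side"):
    p=bot.read_camera(c);save(p,c+'0.png');print(c,-np.array(p["R"]).T@p["t"])
    for n in "stapler glue_center date_stamp label_roll stapler_nest glue_nest stamp_nest roll_nest pencil_cup carton".split():
        for r in bot.trace(p,n):
            m=r["region"]; 
            if m.sum()<5: continue
            y,x=np.nonzero(m)
            P=np.array([ray(p,(a,b),0.0)[:2] for a,b in zip(x,y)],np.float32)
            print(n,round(r["confidence"],2),np.round(r["xy"]),m.sum(),ray(p,r["xy"],0)[:2],cv2.minAreaRect(P))
print(bot.get_obs()["time"],bot.get_obs()["eef_rot"])
E
```

```text
pics
top [ 0.415 -0.091  1.236]
stapler 0.63 [252. 230.] 592 [ 0.436 -0.089] ((0.4408823549747467, -0.09435277432203293), (0.14687871932983398, 0.040330834686756134), 80.74107360839844)
stapler 0.57 [260. 173.] 392 [ 0.611 -0.107] ((0.6089305281639099, -0.10719506442546844), (0.07171670347452164, 0.06481480598449707), 0.9694368839263916)
glue_center 0.7 [119. 222.] 332 [0.453 0.319] ((0.44628340005874634, 0.3285091519355774), (0.10547199845314026, 0.03219927102327347), 68.23077392578125)
date_stamp 0.76 [186. 223.] 585 [0.452 0.115] ((0.44540950655937195, 0.10642044246196747), (0.05756279081106186, 0.10052409023046494), 0.9802794456481934)
label_roll 0.89 [261. 170.] 413 [ 0.619 -0.112] ((0.6085942983627319, -0.1046936884522438), (0.06636426597833633, 0.07387624680995941), 64.437255859375)
stapler_nest 0.74 [329. 281.] 1227 [ 0.288 -0.32 ] ((0.2869338393211365, -0.3186556100845337), (0.17981262505054474, 0.0618782564997673), 74.21151733398438)
stapler_nest 0.64 [190. 171.] 1072 [0.613 0.106] ((0.619662344455719, 0.1032584011554718), (0.1776137351989746, 0.059859346598386765), 77.1485
[... 3071 characters left out ...]
35942078, 0.066143698990345), 24.177536010742188)
roll_nest 0.61 [198. 323.] 1313 [0.638 0.309] ((0.6362913250923157, 0.30528634786605835), (0.09338036924600601, 0.09008141607046127), 60.07473373413086)
roll_nest 0.58 [333. 280.] 1044 [0.35  0.172] ((0.35659167170524597, 0.16916592419147491), (0.09256048500537872, 0.09601680189371109), 3.463107109069824)
pencil_cup 0.66 [170. 211.] 1300 [ 0.79  -0.066] ((0.8047046065330505, -0.09933610260486603), (0.08026439696550369, 0.2972559332847595), 17.877151489257812)
carton 0.64 [284. 132.] 774 [ 0.471 -0.584] ((0.47714322805404663, -0.6031720638275146), (0.10933409631252289, 0.28081056475639343), 0.4978862702846527)
1.1 [-0.     0.186  0.982 -0.   ]
```

```bash
python3 - <<'E'
import cv2
for n in("top","side"):
    i=cv2.imread(f'pics/{n}0.png'); 
    cv2.imwrite(f'pics/{n}0b.png',cv2.resize(i,(800,600),interpolation=cv2.INTER_CUBIC))
E
```

```text
(no output)
```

View pics/top0b.png

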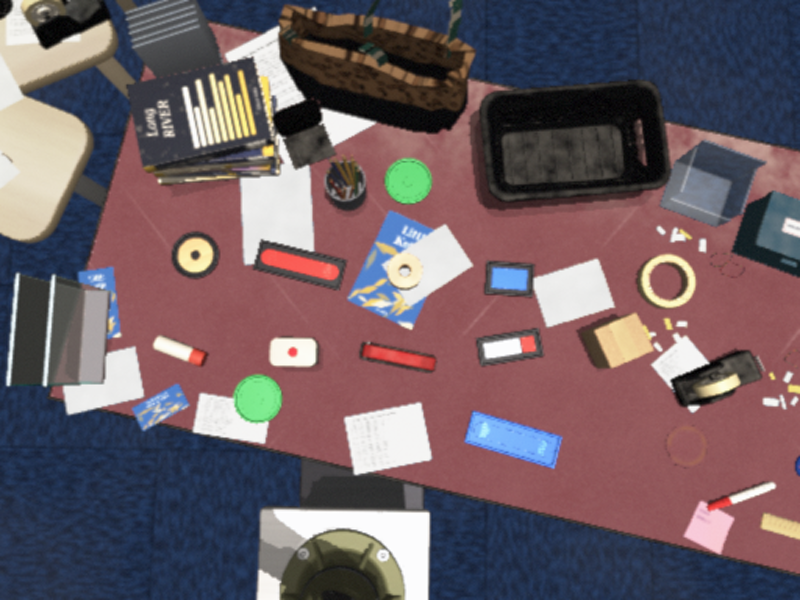

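View pics/side0b.png

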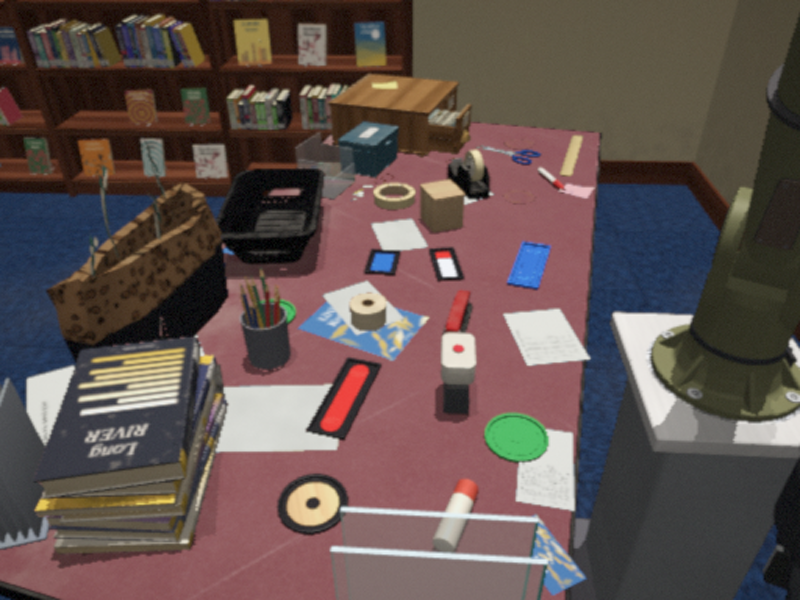

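Top image in 800-px coordinates:
- **Stapler nest:** candidates are black with a red inlay at (300,264) and all blue at (513,440). The black and red one fits.
- **Roll nest:** candidates are black with a cream disc at (195,255) and green at (408,181) and (258,399). The black and cream one fits.
- **Roll:** the solid drum is at (404,270). The tape ring at (667,280) is not it.

I'll confirm this in one crop and fit the poses.

```bash
cat > fit.py <<'E'
from h import *
from scipy.optimize import minimize
def box(a,b,z0,z1): return [(sx*a/2,sy*b/2,z) for sx in(-1,1) for sy in(-1,1) for z in(z0,z1)]
def disc(d,z): return [(d/2*np.cos(t),d/2*np.sin(t),z) for t in np.linspace(0,6.28,40)]
def cyl(d,L): return [(d/2*np.cos(t),s*L/2,d/2+d/2*np.sin(t)) for t in np.linspace(0,6.28,30) for s in(-1,1)]
M={"stapler":[box(36,150,0,12)+box(24,150,30,52)],"glue_center":[cyl(30,98)],"date_stamp":[box(40,68,0,66),box(50,82,66,100)],
"label_roll":[disc(68,0)+disc(68,40)],"stapler_nest":[box(62,176,0,7)],"glue_nest":[box(56,124,0,7)],"stamp_nest":[box(66,94,0,7)],"roll_nest":[disc(94,0)+disc(94,7)]}
def render(p,n,q):
    im=np.zeros((384*4,512*4),np.uint8);c,s=np.cos(q[2]),np.sin(q[2])
    for part in M[n]:
        V=np.array(part)/1000;W=np.c_[c*V[:,0]-s*V[:,1]+q[0],s*V[:,0]+c*V[:,1]+q[1],V[:,2]]
        px=np.array([proj(p,w) for w in W])
        cv2.fillConvexPoly(im,cv2.convexHull(((px+.5)*4*16).round().astype(np.int32)),255,shift=4)
    return cv2.resize(im,(512,384),interpolation=cv2.INTER_AREA)/255.
def fit(views,n,q0):
    f=lambda q:sum(1-np.minimum(r,m).sum()/np.maximum(r,m).sum() for p,m in views for r in[render(p,n,q)])
    best=min((minimize(f,[q0[0],q0[1],q0[2]+d],method="Nelder-Mead",options=dict(initial_simplex=np.array([q0[0],q0[1],q0[2]+d])+np.array([[0,0,0],[.015,0,0],[0,.015,0],[0,0,.2]]),xatol=5e-4,fatol=1e-4)) for d in(-.15,.15)),key=lambda r:r.fun)
    return best.x,best.fun/len(views)
def region(p,n,q):
    c=[r for r in bot.trace(p,n) if r["confidence"]>.3 and r["region"].sum()>30 and np.hypot(*(ray(p,r["xy"],.02)[:2]-q[:2]))<.09]
    return c[0]["region"].astype(float) if c else None
E
python3 - <<'E'
from fit import *
np.set_printoptions(precision=4,suppress=True)
G={"stapler":(.44,-.094,1.41),"glue_center":(.446,.325,1.2),"date_stamp":(.44,.105,1.57),"label_roll":(.605,-.105,0),
"stapler_nest":(.62,.103,1.35),"glue_nest":(.465,-.313,1.77),"stamp_nest":(.598,-.312,1.53),"roll_nest":(.636,.305,0)}
# yaw guess: long axis y dir angle -> model yaw = angle of y axis - pi/2
P={c:bot.read_camera(c) for c in("top","side")}
over={c:P[c]["image"].copy() for c in P}
Y={"stapler":-.15,"glue_center":-.38,"date_stamp":0,"stapler_nest":-.22,"glue_nest":.18,"stamp_nest":0}
out={}
for n,q in G.items():
    v={c:region(P[c],n,q) for c in P}
    if n=="roll_nest" and v["top"] is None:
        L=P["top"]["image"].astype(int);w=L[135:190,100:150];d=np.abs(w-np.median(w.reshape(-1,3),0)).sum(2)>70
        m=np.zeros((384,512));m[135:190,100:150]=d;_,lab,st,_=cv2.connectedComponentsWithStats(m.astype(np.uint8));k=1+st[1:,4].argmax();v["top"]=(lab==k)*1.;print("colour",st[k])
    for sel in(["top"],["top","side"]):
        vs=[(P[c],v[c]) for c in sel if v[c] is not None]
        if not vs: continue
        # image top: +y world is left, so try both signs of yaw
        r=min((fit(vs,n,(q[0],q[1],s*Y.get(n,0))) for s in(1,-1)),key=lambda a:a[1])
        print(n,sel,len(vs),r[0],round(r[1],3))
    out[n]=r[0].tolist()
    for c in P:
        cs,_=cv2.findContours((cv2.resize(render(P[c],n,r[0]),None,fx=1,fy=1)>.5).astype(np.uint8),cv2.RETR_EXTERNAL,cv2.CHAIN_APPROX_NONE)
        cv2.drawContours(over[c],cs,-1,(0,255,0),1)
import json;json.dump(out,open('poses.json','w'))
cv2.imwrite('pics/over1.png',cv2.resize(over["top"][95:300,90:370],(780,571),interpolation=cv2.INTER_NEAREST)[:,:,::-1])
E
```

```text
stapler ['top'] 1 [ 0.4392 -0.0952 -0.1671] 0.151
stapler ['top', 'side'] 2 [ 0.4405 -0.0972 -0.1908] 0.294
glue_center ['top'] 1 [ 0.446   0.3247 -0.3256] 0.114
glue_center ['top', 'side'] 2 [ 0.4457  0.3229 -0.317 ] 0.352
date_stamp ['top'] 1 [0.4434 0.0949 0.0325] 0.081
date_stamp ['top', 'side'] 2 [ 0.4451  0.0942 -0.0493] 0.079
label_roll ['top'] 1 [ 0.6051 -0.1057  0.3811] 0.113
label_roll ['top', 'side'] 2 [ 0.6061 -0.1049 -0.1023] 0.096
stapler_nest ['top'] 1 [ 0.6186  0.1025 -0.2219] 0.035
stapler_nest ['top', 'side'] 2 [ 0.6192  0.1019 -0.2285] 0.059
glue_nest ['top'] 1 [ 0.4636 -0.3114  0.1631] 0.072
glue_nest ['top', 'side'] 2 [ 0.4647 -0.3116  0.1682] 0.087
stamp_nest ['top'] 1 [ 0.5978 -0.3117 -0.0361] 0.055
stamp_nest ['top', 'side'] 2 [ 0.5992 -0.3124 -0.0012] 0.114
roll_nest ['top'] 1 [0.6339 0.3089 0.244 ] 0.036
roll_nest ['top', 'side'] 2 [ 0.6348  0.3086 -0.0611] 0.066
```

View pics/over1.png

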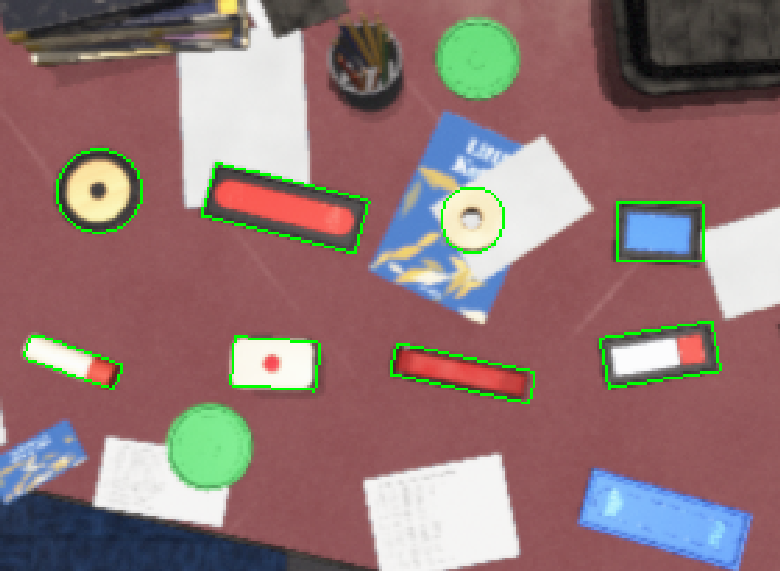

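The overlay shows every fitted outline on its object. The black nests are confirmed in the crop: stapler (286,207), roll (99,190), stamp (660,232) and glue (660,355). The blue nest at (665,520) and the green discs are left alone. I'll start with the stapler.

```bash
cat > act.py <<'E'
from h import *
import json
Q=lambda f:np.array([0,np.cos(f/2),np.sin(f/2),0])
P=json.load(open('poses.json'))
# object, nest: tool yaw f = object yaw + k ; y axis of tool across object x
def wrap(a): return (a+np.pi/2)%np.pi-np.pi/2
def branch(pts):
    best=None
    for b in(-np.pi/2,np.pi/2):
        s=[bot.inverse_kinematics(p,Q(f+b)) for p,f in pts]
        if any(x is None for x in s): continue
        c=max(abs(x[6]) for x in s)
        if best is None or c<best[0]: best=(c,b)
    return best[1]
def job(o,n,ztcp,open_,rel,ya=None,yn=None,H=.2,dz=.003):
    ox,oy,oa=P[o];nx,ny,na=P[n]
    if ya is not None: oa,na=ya,yn
    b=branch([((ox,oy,H),oa),((nx,ny,H),na),((ox,oy,ztcp),oa)])
    print(o,"branch",b,"t",bot.get_obs()["time"])
    bot.command_gripper(open_)
    bot.move_to([ox,oy,H],Q(oa+b)); bot.line_to([ox,oy,ztcp],vel=.12)
    bot.command_gripper(0.0); g=bot.get_obs();print("grip",round(g["opening"],4),np.round(g["finger_force"],1),np.round(g["ft_force"],1))
    bot.line_to([ox,oy,H],vel=.15); g=bot.get_obs();print("lift",round(g["opening"],4),np.round(g["ft_force"],1))
    bot.move_to([nx,ny,H],Q(na+b)); bot.line_to([nx,ny,ztcp+.03],vel=.15); bot.line_to([nx,ny,ztcp+.002+dz],vel=.04)
    print("down",np.round(bot.get_obs()["ft_force"],1))
    return nx,ny,ztcp
def release(nx,ny,rel,H=.2):
    z=bot.get_obs()["ee_pos"][2]
    bot.command_gripper(rel); bot.line_to([nx,ny,z+.05],vel=.08); bot.line_to([nx,ny,H],vel=.2);print("t",bot.get_obs()["time"])
E
python3 - <<'E'
from act import *
nx,ny,z=job("stapler","stapler_nest",.022,.06,.05,dz=.0015)
release(nx,ny,.05)
from fit import *
p=bot.read_camera("side");save(p,'a1.png')
cv2.imwrite('pics/a1c.png',cv2.resize(p["image"][140:360,140:400],(780,600),interpolation=cv2.INTER_CUBIC)[:,:,::-1])
E
```

```text
stapler branch 1.5707963267948966 t 2.0
grip 0.0229 58.5 [-1.8  0.4  5.4]
lift 0.0229 [ 0.5 -0.5 -2.3]
down [ 0.2 -0.1 -2.5]
t 13.1917
```

View pics/a1c.png

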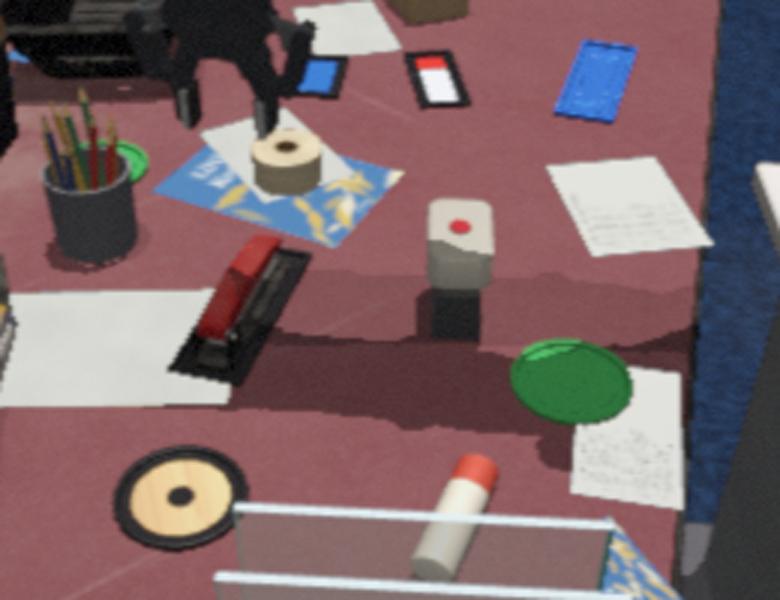

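The stapler stands in its nest at about (240,310), to be measured once the arm is out of the way. Next the roll, then the stamp.

```bash
python3 - <<'E'
from act import *
nx,ny,z=job("label_roll","roll_nest",.006,.085,.085,ya=1.57,yn=1.57,dz=.001)
release(nx,ny,.085)
nx,ny,z=job("date_stamp","stamp_nest",.062,.085,.08,H=.22,ya=-.01,yn=-.015,dz=.0015)
release(nx,ny,.075,H=.22)
from fit import *
p=bot.read_camera("side")
cv2.imwrite('pics/a2c.png',cv2.resize(p["image"][110:360,130:400],(648,600),interpolation=cv2.INTER_CUBIC)[:,:,::-1])
E
```

```text
label_roll branch 1.5707963267948966 t 13.2417
grip 0.0666 66.9 [-1.   0.2  5.7]
lift 0.0664 [ 0.3 -0.  -0.9]
down [-2.3 -1.9  5. ]
t 24.4083
date_stamp branch 1.5707963267948966 t 24.4083
grip 0.0493 61.3 [-1.  -0.2  6.6]
lift 0.0497 [ 0.1 -0.6 -0.9]
down [-0.4  0.2 -0.7]
t 34.0583
```

View pics/a2c.png

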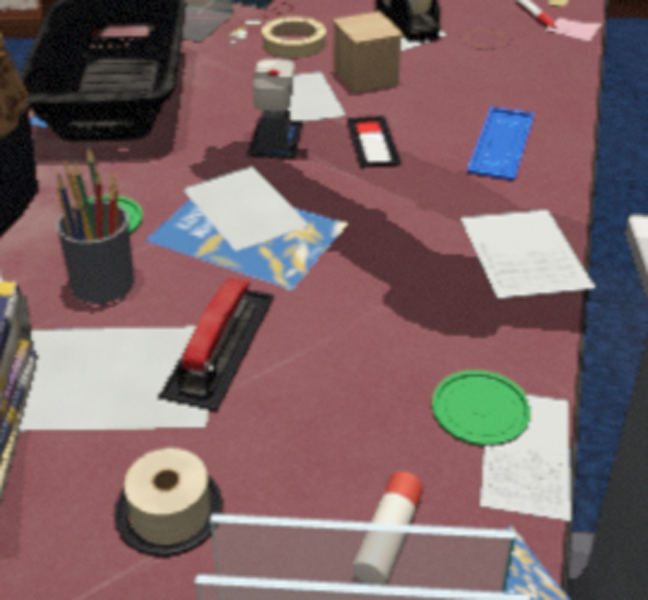

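The stapler (215,340), roll (167,497) and stamp (273,110) all sit in their nests. Now the glue stick, then a measurement of all four.

```bash
python3 - <<'E'
from act import *
nx,ny,z=job("glue_center","glue_nest",.008,.07,.045,dz=.001)
release(nx,ny,.048)
bot.goto_joints([-1.091,0.507,-0.238,1.5,0.126,1.149,-0.155])
from fit import *
V={c:bot.read_camera(c) for c in("top","side")}
for c in V: save(V[c],c+'9.png')
np.set_printoptions(precision=4,suppress=True)
over=V["top"]["image"].copy()
for o,n in dict(stapler="stapler_nest",glue_center="glue_nest",date_stamp="stamp_nest",label_roll="roll_nest").items():
    q=P[n];v={c:region(V[c],o,q) for c in V}
    for sel in(["top"],["side"],["top","side"]):
        vs=[(V[c],v[c]) for c in sel if v[c] is not None]
        if vs: r=fit(vs,o,q);print(o,sel,len(vs),r[0]-q,round(r[1],3))
print(bot.get_obs()["time"])
a=cv2.resize(V["side"]["image"][110:360,130:400],(648,600),interpolation=cv2.INTER_CUBIC);cv2.imwrite('pics/s9.png',a[:,:,::-1])
cv2.imwrite('pics/t9.png',cv2.resize(V["top"]["image"][95:300,90:370],(780,571),interpolation=cv2.INTER_CUBIC)[:,:,::-1])
E
```

```text
glue_center branch 1.5707963267948966 t 34.1083
grip 0.0268 58.8 [-1.5 -0.6  5.7]
lift 0.0272 [ 0.1  0.1 -0.9]
down [-0.5 -0.1  0.1]
t 46.6083
stapler ['top'] 1 [-0.0004  0.004   0.0122] 0.16
stapler ['side'] 1 [0.0026 0.0008 0.0382] 0.173
stapler ['top', 'side'] 2 [-0.      0.0007  0.0108] 0.183
glue_center ['top'] 1 [ 0.0003 -0.002  -0.0043] 0.242
glue_center ['side'] 1 [0.0163 0.029  0.1055] 0.572
glue_center ['top', 'side'] 2 [-0.0023 -0.0006  0.0526] 0.567
date_stamp ['top'] 1 [-0.0014 -0.001   0.0186] 0.059
date_stamp ['side'] 1 [ 0.0023 -0.0054  0.046 ] 0.072
date_stamp ['top', 'side'] 2 [ 0.0001 -0.001   0.0192] 0.094
label_roll ['top'] 1 [-0.0008  0.0028  0.3217] 0.068
label_roll ['side'] 1 [ 0.0002 -0.0006  0.1888] 0.034
label_roll ['top', 'side'] 2 [-0.0003  0.0013  0.3913] 0.067
50.3417
```

View pics/t9.png

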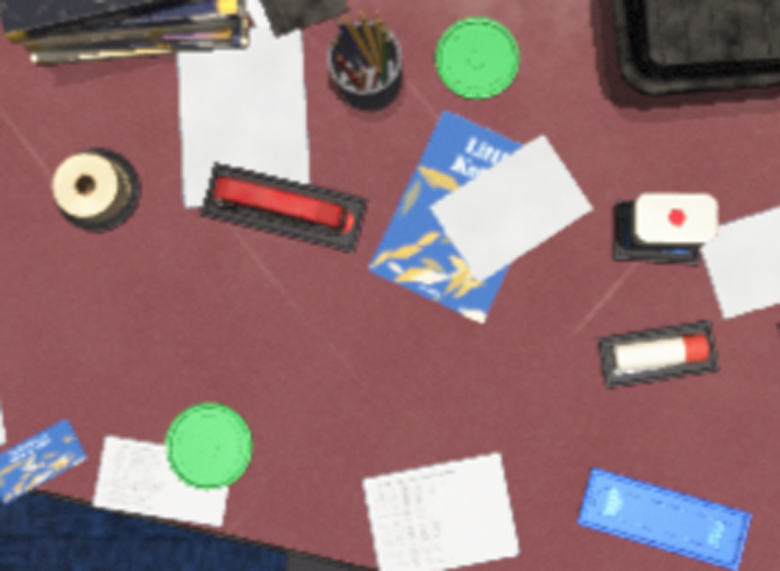

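View pics/s9.png

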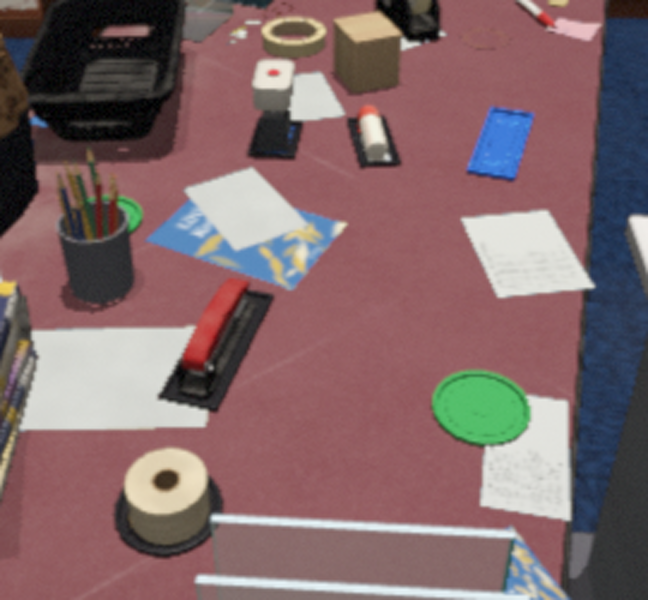

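The overlay measurements agree with both pictures. In the top view the stapler (285,205), roll (90,187), stamp (677,217) and glue stick (660,353) are centred within about 5 mm of their nests. The glue stick's side-view fit was poor, but in both pictures it lies inside its rim. The pencil cup and carton have not moved, so I'm handing in.

```bash
python3 -c "
from plant import bot
print(bot.job_done())"
```

```text
the job is handed in; nothing more can be done
None
```

I put the stapler, glue stick, date stamp and label roll each in its own nest, left the pencil cup and carton where they stood, and handed the job in at about 50 s of the 109 s allowed; no verdict came back.

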